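Ready the chest electrodes and open the gel jar

TASK

Get the ECG table ready for the next patient: put the two spare suction electrodes from the steel tray, cup down, into the two empty pockets of the electrode stand, leaving the four that are already there. Then unscrew the green cap of the contact-gel jar while the jar stays down in the bracket that braces it, stop turning as soon as the thread lets go, and lift the cap off. Finish still holding the cap level, a couple of centimetres straight above the open jar, and leave everything else on the table where it is.

Things in the scene. Friction and masses are not known exactly. Their poses are not given: they have to be found in the camera images.
- spare1_centre (a point): Spare suction electrode, standing cup down in the steel tray at the start, 60 mm tall, 45 g: metal cup below (28 mm across), thin neck with a short terminal, dark blue firm bulb on top (30 mm across, its middle 16 mm above this point), gripped from above any way round. This point is on its axis, 30 mm above the cup's foot; z is up
- spare2_centre (a point): Spare suction electrode, standing cup down in the steel tray at the start, 60 mm tall, 45 g: metal cup below (28 mm across), thin neck with a short terminal, dark blue firm bulb on top (30 mm across, its middle 16 mm above this point), gripped from above any way round. This point is on its axis, 30 mm above the cup's foot; z is up
- seated1_centre (a point): Suction electrode already seated in some pocket of the stand (which one varies): made like the spares, 60 mm tall, 45 g: metal cup below (28 mm across), thin neck with a short terminal, dark blue firm bulb on top (30 mm across, its middle 16 mm above this point), gripped from above any way round. This point is on its axis, 30 mm above the cup's foot; z is up
- seated2_centre (a point): Suction electrode already seated in some pocket of the stand (which one varies): made like the spares, 60 mm tall, 45 g: metal cup below (28 mm across), thin neck with a short terminal, dark blue firm bulb on top (30 mm across, its middle 16 mm above this point), gripped from above any way round. This point is on its axis, 30 mm above the cup's foot; z is up
- seated3_centre (a point): Suction electrode already seated in some pocket of the stand (which one varies): made like the spares, 60 mm tall, 45 g: metal cup below (28 mm across), thin neck with a short terminal, dark blue firm bulb on top (30 mm across, its middle 16 mm above this point), gripped from above any way round. This point is on its axis, 30 mm above the cup's foot; z is up
- seated4_centre (a point): Suction electrode already seated in some pocket of the stand (which one varies): made like the spares, 60 mm tall, 45 g: metal cup below (28 mm across), thin neck with a short terminal, dark blue firm bulb on top (30 mm across, its middle 16 mm above this point), gripped from above any way round. This point is on its axis, 30 mm above the cup's foot; z is up
- pocket1 (a point): One of six round pockets, 2 rows of 3, 62 mm apart, in the electrode stand: a blue-grey block 130 x 200 mm, 22 mm high, fixed. 32 mm across, 16 mm deep, floor 6 mm above the table; this point is the middle of its mouth. A seated electrode has its centre point straight above, 36 mm above the table. Four pockets are taken, two empty; which varies. 1 to 3 are one row, 4 to 6 the other
- pocket2 (a point): One of six round pockets, 2 rows of 3, 62 mm apart, in the electrode stand: a blue-grey block 130 x 200 mm, 22 mm high, fixed. 32 mm across, 16 mm deep, floor 6 mm above the table; this point is the middle of its mouth. A seated electrode has its centre point straight above, 36 mm above the table. Four pockets are taken, two empty; which varies. 1 to 3 are one row, 4 to 6 the other
- pocket3 (a point): One of six round pockets, 2 rows of 3, 62 mm apart, in the electrode stand: a blue-grey block 130 x 200 mm, 22 mm high, fixed. 32 mm across, 16 mm deep, floor 6 mm above the table; this point is the middle of its mouth. A seated electrode has its centre point straight above, 36 mm above the table. Four pockets are taken, two empty; which varies. 1 to 3 are one row, 4 to 6 the other
- pocket4 (a point): One of six round pockets, 2 rows of 3, 62 mm apart, in the electrode stand: a blue-grey block 130 x 200 mm, 22 mm high, fixed. 32 mm across, 16 mm deep, floor 6 mm above the table; this point is the middle of its mouth. A seated electrode has its centre point straight above, 36 mm above the table. Four pockets are taken, two empty; which varies. 1 to 3 are one row, 4 to 6 the other
- pocket5 (a point): One of six round pockets, 2 rows of 3, 62 mm apart, in the electrode stand: a blue-grey block 130 x 200 mm, 22 mm high, fixed. 32 mm across, 16 mm deep, floor 6 mm above the table; this point is the middle of its mouth. A seated electrode has its centre point straight above, 36 mm above the table. Four pockets are taken, two empty; which varies. 1 to 3 are one row, 4 to 6 the other
- pocket6 (a point): One of six round pockets, 2 rows of 3, 62 mm apart, in the electrode stand: a blue-grey block 130 x 200 mm, 22 mm high, fixed. 32 mm across, 16 mm deep, floor 6 mm above the table; this point is the middle of its mouth. A seated electrode has its centre point straight above, 36 mm above the table. Four pockets are taken, two empty; which varies. 1 to 3 are one row, 4 to 6 the other
- cap_centre (a point): Green ribbed screw cap of the gel jar, 58 mm across, 26 mm tall, 50 g. This point is its centre, half-way up; z is up. Screwed on tight (0.2 to 0.3 N m to start). Right-hand thread: turned counter-clockwise seen from above it rises about 2.9 mm per radian and the thread lets go just under 2.0 rad from tight (2.1 at most); then it lifts straight off. Released part-way, it stays where it is
- cap_mark (a point): White bar on the cap's top, pointing outwards; this point is on the top face, 24 mm from the cap's axis, and shows how far the cap has turned: tight, it lies along the x axis of jar_rim within 0.05 rad
- jar_rim (a point): Middle of the mouth of the white gel jar, in the plane of its rim, 92 mm above the table; z up, x and y square to the jar's sides. With the cap tight this is 10 mm above the cap's centre point; the cap's lower edge is then 3 mm above the jar's shoulder and 69 mm above the table
- jar_centre (a point): Middle of the white gel jar's square body, 64 x 64 mm and 62 mm high, 35 mm above the table; its shoulder is 66 mm above the table; about 340 g. The jar stands loose in its bracket: pulled up by a cap that is still on the thread, it lifts out
- bracket: Steel bracket screwed to the table: a square open-topped holder, 74 mm wide and 40 mm high, walls 4 mm, floor 4 mm above the table, that keeps the square jar from turning (1 mm play a side). Origin: middle of its underside
- tray: Shallow steel tray 110 x 160 mm, rim 14 mm high, floor 3 mm above the table, fixed; the spares stand in it. Origin: middle of its underside; y along its long side
- tape: Bystander, to be left alone: roll of white tape lying flat, 60 mm across, 25 mm high. Origin: middle of its underside
- limb_clamp: Bystander, to be left alone: red limb clamp electrode lying down, 30 x 110 mm, 35 mm high. Origin: middle of its underside
- spatula: Bystander, to be left alone: wooden spatula lying flat, 18 x 150 x 4 mm. Origin: middle of its underside
- spectacles: Bystander, to be left alone: folded blue spectacles, 130 mm wide, 40 mm high. Origin: middle of its underside
- dropper: Bystander, to be left alone: small amber bottle with a white top, 28 mm across, 62 mm tall. Origin: middle of its underside
Things that resemble listed ones, but are neither listed nor needed, are in the scene too. What is shaped like the part that bears spare1_centre but red or yellow is not meant.

How it is judged:
By the outcome, as a careful person would: the job done as asked, in the order asked, and still so for the second after the job is handed in, while the arm keeps its last pose, push and grip.
It also fails if it takes over 72 s, if anything falls off the work surface, if the arm or the gripper's body presses on something with over 40 N, if the wrist force passes 120 N, or if a joint passes its speed limit or range.

ROBOT

A 6-joint arm with a two-finger parallel gripper is mounted at the origin on the work surface. World frame = base frame: x ahead of the robot, y to its left, z up, the work surface at z = 0. Lengths are in m, angles in rad, forces in N, time in s.
With the tool pointing down it reaches from about 0.325 to 1 m from the base axis. Payload 5.1 kg.
Tool frame: the origin (TCP) lies midway between the tips of the shut fingers; the grasp point (between the pads) lies pinch_z behind it (pinch_z is the distance from the TCP to the grasp point, in m); z points along the fingers, y is the line along which they close (so a half turn about z gives the same grasp; the last joint's range is limited). The gripper opens to 85 mm and grips with 20 to 120 N. Pads are 22 mm wide; open, the fingers measure 114 mm over their backs; the gripper's body (76 mm by 85 mm) begins 54 mm behind the grasp point. The pads swing forward as they close: fully open they stand 13 mm farther back than shut.
Start: joints at [1.21, 0.124, 1.65, -0, 1.367, -0.083], TCP at [0.178, 0.625, 0.231] pointing down, gripper open.
Joint ranges: [-2.61, 2.61], [-1.02, 2.33], [0.03, 2.71], [-1.35, 4.49], [0.32, 2.68], [-2.91, 2.91]. Speed limits (rad/s): [2.57, 2.57, 3.14, 3.14, 3.14, 3.14].

INTERFACE

Orientations are given as a unit quaternion [w, x, y, z].
In Python, from bench import observe, camera, hand_in, regions_of, pinch_z gives the robot as it stands.
- The arm moves only by the tool step_arm, never from a script. Its argument "targets" is a list of rows, each an object of numbers: "grip": the finger opening in cm, from 0 to 8.54; "x", "y", "z": the shift along the world's x, y, z in cm; "wx", "wy", "wz": the turn, a rotation vector about the world's x, y, z in degrees. A call has 1 to 10 rows; each row shifts and turns the commanded pose from where the row before left it; what a row does not reach is not made up. A row lasts 1/10 s, in which the tool goes at most 50 mm and 8.59 degrees, less where a joint would pass 70% of its speed; a pose out of reach is approached as far as the arm can. A call is refused whole if a number of a shift passes 5 or a number of a turn 8.59, either way. A call with a gripper value outside its range is refused whole. The fingers move at their own pace and stop on an object; "squeeze" is the grip in N (left out, the last holds). Time passes only in rows, so rows that do not move let the fingers close. It gives the time, the measured TCP pose, the force, the opening and the grip force at its end, in the units of the state.
- observe(): the state, without advancing time (a new reading comes with each control period).
- camera(name): name is "side" or "top"; returns a dict with "pixels" (480x640x3 uint8, red, green, blue), "fx", "fy", "cx", "cy" (pixels), "position" and "rotation" of the camera in the world. Camera axes: x right, y up, looking along -z (the intrinsics and any distortion apply to the point x, -y, -z); pixel columns grow to the right and rows downward; lengths in m; the calibration is good to about 2 mm. A picture is of the moment at which its call begins. There is no depth.
- hand_in(): hands the job in; it is judged then, once.
Trained networks look in the newest picture that a camera, given by its name, has taken for a name from the list of things; names that differ only in an ending like _2 or _b are one class to them, and where a whole thing is asked for, a point or a joint stands for the part that bears it (a point fixed in the world has none). Each returns a list of dicts, best first, with "p" (0 to 1); they miss things now and then, are a little off and sometimes report something else, mostly with a low value. They report only what shows in the picture. A call takes as long as a camera call. They do not tell look-alikes from the thing itself.
- regions_of(camera, target): "pixels" (480x640 bool, what is visible of it) and "at" ([row, column] in pixels, amid what is visible of it).
The state is a dict: "time": time; "joint_pos": joint angles; "dq": joint speeds; "tau": joint torques, N m; "position": TCP position; "tcp_rot": TCP orientation; "contact_force": force on the tool from outside, world axes, zero at the start; "moment": the same for the moment, N m; "grip_width": opening from 0.0 (shut) to 1.0 (fully open); "grasp_force": force on a finger pad.
Only numpy, scipy, OpenCV 4.12 (cv2) and the standard library are available. Lean on these libraries where they do the work, as an engineer would, in place of code of your own. Each camera call takes 0.05 s, during which the arm holds its last target. There are 200 camera calls.

## Working session

There is one attempt and no reset: what is moved stays moved. The work goes in short steps, Python scripts to look and compute and a tool call to move; the robot and the scene stay as the last step left them, time stands still between calls to the robot, and variables do not carry over. Pictures are saved under pics/ and viewed, at most 10 in all, crops included, and the job is handed in when it is done.

Besides the shell and the picture viewer there is one more tool, called after "Request:" by a JSON object that holds its "method" and its "body". step_arm: Moves the arm, as the interface text tells. Its arguments: {"type":"object","properties":{"targets":{"type":"array","items":{"type":"object","properties":{"grip":{"type":"number"},"x":{"type":"number"},"y":{"type":"number"},"z":{"type":"number"},"wx":{"type":"number"},"wy":{"type":"number"},"wz":{"type":"number"}}}},"squeeze":{"type":"number"}},"required":["targets"]}

```bash
mkdir -p pics; ls; cat > h.py <<'E'
import numpy as np, cv2
from bench import observe, camera, hand_in, regions_of, pinch_z
def ray(c,u,v):
    d=np.array([(u-c["cx"])/c["fx"],-(v-c["cy"])/c["fy"],-1.0])
    return np.array(c["position"]),np.array(c["rotation"])@d
def at_z(c,u,v,z):
    p,d=ray(c,u,v); return p+d*(z-p[2])/d[2]
def proj(c,P):
    q=np.array(c["rotation"]).T@(np.array(P)-np.array(c["position"]))
    return np.array([c["cx"]+c["fx"]*q[0]/-q[2], c["cy"]-c["fy"]*q[1]/-q[2]])
def save(n,c): cv2.imwrite("pics/"+n,np.ascontiguousarray(c["pixels"][:,:,::-1]))
E
python3 - <<'E'
from h import *
np.set_printoptions(precision=4,suppress=True)
s=observe();print({k:s[k] for k in s}); print(pinch_z)
for n in("top","side"):
    c=camera(n);save(n+"0.png",c);print(n,{k:np.array(c[k]).tolist() if k in("position","rotation") else c[k] for k in c if k!="pixels"})
    for t in("spare1_centre","cap_centre","cap_mark","pocket1","jar_rim","jar_centre","bracket","tray","tape","dropper"):
        for r in regions_of(n,t): print(n,t,round(r["p"],2),np.round(r["at"],1),int(np.sum(r["pixels"])))
E
```

```text
pics
{'time': 0.0, 'joint_pos': array([ 1.2104,  0.1245,  1.6517, -0.    ,  1.3675, -0.0826]), 'dq': array([-0.002 , -0.0013,  0.0005, -0.0003, -0.0012, -0.0007]), 'tau': array([ -0.0007, -42.3607, -36.5453,  -0.0001,   0.007 ,   0.    ]), 'position': array([0.1781, 0.6245, 0.23  ]), 'tcp_rot': array([-0.0002,  0.1385,  0.9904, -0.001 ]), 'contact_force': array([ 0.8503,  0.2499, -0.4101]), 'moment': array([-0.0513, -0.0365,  0.0454]), 'grasp_force': 0.0, 'grip_width': 0.9977757306885444}
0.0187
top {'fx': 477.35709880925276, 'fy': 477.35709880925276, 'cx': 319.75328039521884, 'cy': 241.5915377317581, 'position': [0.43909525545379174, -0.07500389382726334, 1.0296487352943664], 'rotation': [-0.7001483018077219, -0.03173563285526011, 0.03999940586028975, 0.7121693988187523]}
top spare1_centre 0.74 [276.6 424.3] 246
top spare1_centre 0.72 [289.6 461.1] 221
top spare1_centre 0.64 [331.6 415. ] 218
top spare1_centre 0.5 [328.2 445.9] 218
top spare1_centre 0.31 [244.5 183.6] 251
top cap_centre 0.84 [274.4 271.9] 698
top cap_mark 0.64 [273.8 271.8] 718
top pocket1 0.68 [260.8 157.8] 4856
to
[... 637 characters left out ...]
1 [204.9 370.5] 253
side spare1_centre 0.65 [225.3 479.3] 216
side spare1_centre 0.6 [215.7 427.9] 292
side spare1_centre 0.53 [202.8 450.4] 279
side spare1_centre 0.53 [242.4 466.1] 313
side cap_centre 0.97 [284.4 340.5] 1003
side cap_centre 0.52 [239.2 411.8] 335
side cap_mark 0.97 [282.2 340.3] 986
side cap_mark 0.55 [318.4 341.1] 1336
side cap_mark 0.18 [402.7 218.6] 9743
side pocket1 0.81 [403.6 222.8] 9442
side jar_rim 0.92 [307.5 339.8] 702
side jar_rim 0.7 [256.  364.2] 340
side jar_rim 0.5 [406.2 222.9] 9628
side jar_centre 0.81 [306.1 339.9] 684
side tray 0.91 [241.1 414.1] 2253
side tape 0.8 [262.3 248.6] 687
side dropper 0.59 [253.9 365.1] 340
side dropper 0.31 [404.8 224.1] 9713
```

```bash
sed -i 's/^from bench/from scipy.spatial.transform import Rotation\nfrom bench/; s/np.array(c\["rotation"\])/R(c)/' h.py; cat >> h.py <<'E'
def R(c): return Rotation.from_quat(c["rotation"],scalar_first=True).as_matrix()
E
python3 - <<'E'
import cv2
a=cv2.imread("pics/top0.png");cv2.imwrite("pics/top0c.png",cv2.resize(a[130:380,80:520],None,fx=1.8,fy=1.8,interpolation=2))
E
```

```text
(no output)
```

View pics/top0c.png

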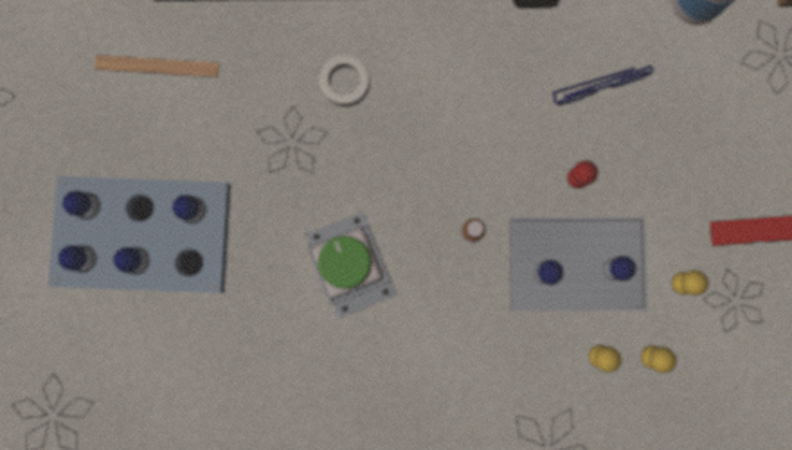

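View pics/side0.png

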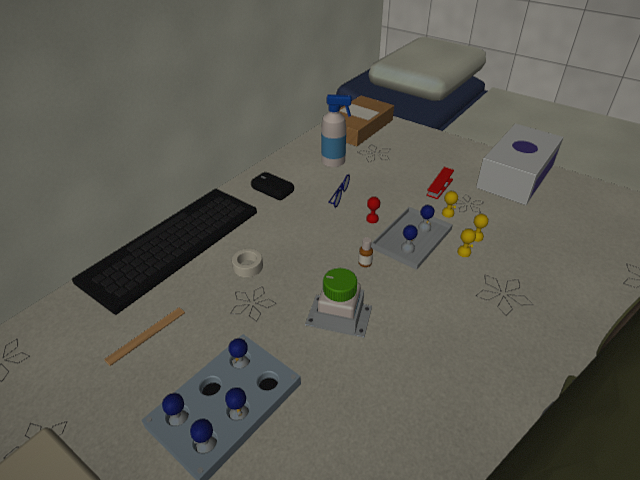

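Top crop (scale 1.8, offset 80,130). The spares are the dark blue bulbs in the tray at full-image (386,281) and (426,279). Look-alikes are red (404,227), yellow (463,287), (416,329) and (446,329), plus four seated blue ones on the stand. The empty pockets are at about (158,245) and (185,275). The cap is at (271,276), with its mark pointing up-left.

```bash
cat > m.py <<'E'
from h import *
np.set_printoptions(precision=4,suppress=True)
def blobs(c,lo,hi,amin=60,amax=4000):
    hsv=cv2.cvtColor(np.ascontiguousarray(c["pixels"]),cv2.COLOR_RGB2HSV)
    m=cv2.inRange(hsv,np.array(lo),np.array(hi))
    n,l,s,ce=cv2.connectedComponentsWithStats(m)
    return [(ce[i],s[i]) for i in range(1,n) if amin<s[i][4]<amax]
BL=((110,120,40),(128,255,255)); GR=((45,90,40),(80,255,255))
def tri(c1,a,c2,b):
    p1,d1=ray(c1,*a);p2,d2=ray(c2,*b)
    t=np.linalg.lstsq(np.stack([d1,-d2],1),p2-p1,rcond=None)[0]
    x,y=p1+t[0]*d1,p2+t[1]*d2
    return (x+y)/2,np.linalg.norm(x-y)
E
python3 - <<'E'
from m import *
ct=camera("top");cs=camera("side")
tb=blobs(ct,*BL);sb=blobs(cs,*BL)
for ce,s in tb:
    P=at_z(ct,*ce,.051)
    best=min(((np.linalg.norm(proj(cs,P)-b),b) for b,_ in sb),key=lambda q:q[0])
    X,g=tri(ct,ce,cs,best[1])
    print(ce,s[2:],"top@.051",P[:2],"side@.051",at_z(cs,*best[1],.051)[:2],"tri",X,"gap",round(g,4))
for ce,s in blobs(ct,*GR): print("g top",ce,s[2:],at_z(ct,*ce,.095))
for ce,s in blobs(cs,*GR): print("g side",ce,s[2:])
for u,v in((157.8,245),(185,275.5)): print("pocket",at_z(ct,u,v,.015))
a=np.ascontiguousarray(cs["pixels"][255:335,300:375,::-1]);b=np.ascontiguousarray(ct["pixels"][245:310,245:305,::-1])
cv2.imwrite("pics/cap.png",np.hstack([cv2.resize(a,(400,400),interpolation=2),cv2.resize(b,(400,400),interpolation=2)]))
E
```

```text
[497.9882 104.1794] [ 25  30 340] top@.051 [ 0.8269 -0.4725] side@.051 [ 0.4578 -0.303 ] tri [ 0.7009 -0.5178 -0.0764] gap 0.3299
g top [271.1973 275.5437] [ 28  28 583] [0.4691 0.0092 0.095 ]
g side [339.7026 284.5915] [ 34  34 945]
pocket [0.5407 0.2568 0.015 ]
pocket [0.475  0.1984 0.015 ]
```

View pics/cap.png

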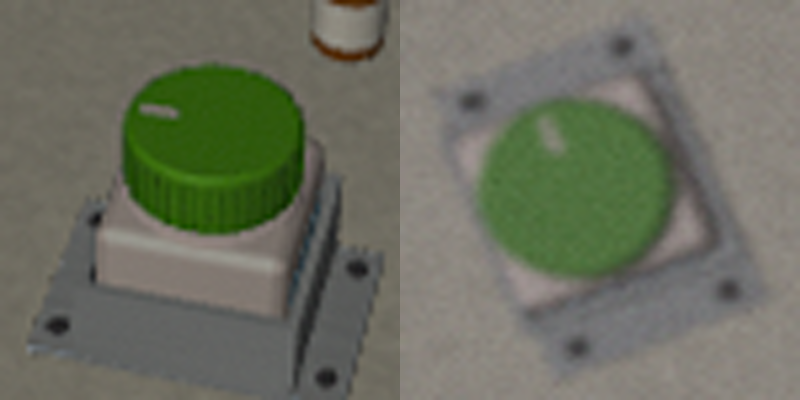

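The left panel is the side view of the cap: green disc, white mark toward its left edge. The right panel is the top view: mark at crop (550,137) from the disc centre (575,185), square jar in its bracket. Bulb colour needs looser thresholds.

```bash
cat >> m.py <<'E'
def bulbs(c):
    g=cv2.GaussianBlur(np.ascontiguousarray(c["pixels"]),(0,0),1.0).astype(int)
    m=((g[:,:,2]-g[:,:,0]>25)&(g[:,:,2]-g[:,:,1]>18)).astype(np.uint8)
    n,l,s,ce=cv2.connectedComponentsWithStats(m)
    return [(ce[i],s[i]) for i in range(1,n) if 80<s[i][4]<600]
def match(ct,cs):
    sb=bulbs(cs);out=[]
    for ce,s in bulbs(ct):
        P=at_z(ct,*ce,.051)
        b=min((b for b,_ in sb),key=lambda b:np.linalg.norm(proj(cs,P)-b))
        X,g=tri(ct,ce,cs,b)
        if g<.02: print(ce,s[2:],"t",P[:2],"s",at_z(cs,*b,.051)[:2],"tri",X,round(g,4)); out.append(X)
    return out
E
python3 - <<'E'
from m import *
ct=camera("top");cs=camera("side")
match(ct,cs)
print(tri(ct,(271.2,275.5),cs,(339.7,284.6)))
# mark direction
for c,(u0,u1,v0,v1),z in((ct,(255,290,260,292),.095),(cs,(320,360,265,300),.095)):
    p=c["pixels"][v0:v1,u0:u1].astype(int); 
    hs=p[:,:,0]-0.0
    g=[ce for ce,s in blobs(c,*GR) if s[4]>300][0]
    ys,xs=np.nonzero(p[:,:,0]>p[:,:,1]*0.8)
    # keep near expected
    P=np.array([at_z(c,x+u0,y+v0,z) for x,y in zip(xs,ys)]); 
    C=np.array([.4695,.0095]); r=np.linalg.norm(P[:,:2]-C,axis=1); k=r<.026
    m=P[k].mean(0); print("mark",k.sum(),m,np.degrees(np.arctan2(*(m[:2]-C)[::-1])))
# jar/bracket edges in top: bracket bolts
for u,v in((245+622/400*60-60,245+45/400*65),(245+(470-400)/400*60,245+102/400*65),(245+(577-400)/400*60,245+347/400*65),(245+(727-400)/400*60,245+289/400*65)): print("bolt",at_z(ct,u,v,.004))
E
```

```text
[497.4753 104.8296] [ 27  35 446] t [ 0.8254 -0.4713] s [ 0.7837 -0.4013] tri [ 0.8527 -0.4989 -0.0175] 0.0005
[600.4983 322.301 ] [ 24  24 289] t [ 0.3639 -0.6568] s [ 0.38   -0.7028] tri [ 0.367  -0.6356  0.0863] 0.0008
(array([0.4694, 0.0101, 0.0829]), np.float64(0.0005312494519409642))
mark 22 [0.4864 0.017  0.095 ] 23.841058265653167
mark 14 [0.4874 0.0146 0.095 ] 15.845746421044572
bolt [0.5217 0.0017 0.004 ]
bolt [0.5026 0.0508 0.004 ]
bolt [0.4171 0.017  0.004 ]
bolt [ 0.4362 -0.0311  0.004 ]
```

```bash
python3 - <<'E'
from m import *
ct=camera("top");cs=camera("side")
p=ct["pixels"];print(p[280,380:392].tolist());print(p[244,118:128].tolist());print(p[230,380:384].tolist(), p[255,100:103].tolist())
p=cs["pixels"];print(p[232,405:416:2].tolist());print(p[406,168:180:3].tolist())
E
```

```text
[[54, 52, 86], [45, 46, 85], [52, 50, 90], [48, 50, 89], [33, 37, 76], [49, 48, 86], [40, 47, 80], [45, 45, 81], [48, 48, 76], [53, 49, 72], [36, 31, 56], [43, 44, 59]]
[[43, 48, 86], [47, 48, 84], [45, 46, 80], [46, 45, 76], [45, 46, 72], [38, 42, 66], [45, 44, 60], [40, 39, 57], [43, 42, 56], [47, 45, 56]]
[[140, 135, 129], [133, 128, 120], [138, 132, 124], [140, 134, 128]] [[142, 136, 130], [136, 131, 123], [139, 133, 126]]
[[18, 24, 75], [25, 31, 84], [22, 28, 84], [16, 27, 83], [19, 26, 77], [10, 18, 63]]
[[34, 39, 91], [23, 30, 82], [17, 23, 69], [12, 19, 58]]
```

```bash
sed -i 's/m=((g\[.*/m=((g[:,:,2]-g[:,:,0]>10)\&(g[:,:,2]>1.28*g[:,:,0])\&(g[:,:,0]<75)).astype(np.uint8)/' m.py
python3 - <<'E'
from m import *
ct=camera("top");cs=camera("side")
match(ct,cs)
# pockets: dark regions
for c,z,box in((ct,.022,(80,220,220,300)),(cs,.022,(140,310,330,480))):
    u0,u1,v0,v1=box
    p=cv2.GaussianBlur(np.ascontiguousarray(c["pixels"][v0:v1,u0:u1]),(0,0),1)
    m=((p.max(2)<58)).astype(np.uint8)
    n,l,s,ce=cv2.connectedComponentsWithStats(m)
    for i in range(1,n):
        if s[i][4]>60: print("dark",ce[i]+[u0,v0],s[i][2:],at_z(c,*(ce[i]+[u0,v0]),z))
E
```

```text
[497.6039 105.7302] [ 27  35 467] t [ 0.8234 -0.4715] s [ 0.7785 -0.4073] tri [ 0.8461 -0.499  -0.0136] 0.0059
[464.9833 129.8619] [ 21  24 239] t [ 0.7715 -0.3992] s [ 0.7785 -0.4073] tri [ 0.7695 -0.3961  0.059 ] 0.0018
[120.9524 242.4841] [ 13  12 126] t [0.5435 0.3205] s [0.5443 0.3165] tri [0.5424 0.3181 0.0554] 0.0017
[181.7073 244.8049] [ 13  13 123] t [0.5367 0.1962] s [0.5375 0.1921] tri [0.5356 0.1945 0.0553] 0.0016
[118.6541 272.8947] [ 13  13 133] t [0.4813 0.3236] s [0.4827 0.3195] tri [0.4806 0.3211 0.056 ] 0.0012
[149.3926 273.9852] [ 14  13 135] t [0.478  0.2612] s [0.4796 0.2575] tri [0.4775 0.2593 0.0556] 0.0007
[425.0435 278.7304] [ 13  12 115] t [ 0.4586 -0.3018] s [ 0.4579 -0.3031] tri [ 0.4581 -0.3018  0.0518] 0.0012
[384.8636 281.0364] [ 12  11 110] t [ 0.4553 -0.2192] s [ 0.4549 -0.2212] tri [ 0.4547 -0.2192  0.0525] 0.0013
[599.3748 321.4106] [ 28  28 587] t [ 0.3657 -0.6546] s [ 0.3801 -0.7035] tri [ 0.3677 -0.6334  0.0873] 0.0015
dark [157.9533 245.2897] [ 11  12 107] [0.5394 0.2542 0.022 ]
dark [185.2072 275.4775] [ 12  12 111] [0.4747 0.1961 0.022 ]
dark [242.6023 347.0341] [12 19 88] [0.5499 0.1726 0.022 ]
dark [267.0513 383.4308] [ 20  13 195] [0.4721 0.1999 0.022 ]
dark [209.4734 388.5749] [ 21  13 207] [0.5373 0.2584 0.022 ]
dark [240.9706 397.9412] [ 17  25 136] [0.4874 0.2416 0.022 ]
dark [178.7308 403.8736] [ 20  25 182] [0.5553 0.3031 0.022 ]
dark [207.0556 429.904 ] [ 22  26 198] [0.4914 0.3064 0.022 ]
dark [210.7463 471.8955] [18 17 67] [0.4443 0.344  0.022 ]
```

Spares (mean of both cameras) are at (.455,-.220) and (.458,-.302). The bulb heights triangulate to about 52 mm, which fits. The empty pockets from the seated grid are (.540,.256) and (.475,.197). The cap is at (.469,.010), with jar x-axis and mark both at about 21°. I'll take the nearer spare first, closing along x.

Request:
{"method": "step_arm", "body": {"targets": [{"x": 1.5, "y": -4.6, "wz": -4.1, "grip": 5.5}, {"x": 1.5, "y": -4.6, "wz": -4.1}, {"x": 1.5, "y": -4.6, "wz": -4.1}, {"x": 1.5, "y": -4.6, "wz": -4.1}, {"x": 1.5, "y": -4.6, "wz": -4.1}, {"x": 1.5, "y": -4.6, "wz": -4.1}, {"x": 1.5, "y": -4.6, "wz": -4.1}, {"x": 1.5, "y": -4.6, "wz": -4.1}, {"x": 1.5, "y": -4.6, "wz": -4.1}, {"x": 1.5, "y": -4.6, "wz": -4.1}], "squeeze": 30}}

```text
invalid input
```

Request:
{"method": "step_arm", "body": {"targets": [{"x": 1.5, "y": -4.6, "wz": -4.1}, {"x": 1.5, "y": -4.6, "wz": -4.1}, {"x": 1.5, "y": -4.6, "wz": -4.1}, {"x": 1.5, "y": -4.6, "wz": -4.1}, {"x": 1.5, "y": -4.6, "wz": -4.1}, {"x": 1.5, "y": -4.6, "wz": -4.1}, {"x": 1.5, "y": -4.6, "wz": -4.1}, {"x": 1.5, "y": -4.6, "wz": -4.1}, {"x": 0.7, "y": -1.7, "z": -3}, {"z": -4}]}}

```text
invalid input
```

Request:
{"method": "step_arm", "body": {"targets": [{"x": 1.5, "y": -4.6, "z": 0, "wx": 0, "wy": 0, "wz": -4.1, "grip": 5.5}, {"x": 1.5, "y": -4.6, "z": 0, "wx": 0, "wy": 0, "wz": -4.1, "grip": 5.5}, {"x": 1.5, "y": -4.6, "z": 0, "wx": 0, "wy": 0, "wz": -4.1, "grip": 5.5}, {"x": 1.5, "y": -4.6, "z": 0, "wx": 0, "wy": 0, "wz": -4.1, "grip": 5.5}, {"x": 1.5, "y": -4.6, "z": 0, "wx": 0, "wy": 0, "wz": -4.1, "grip": 5.5}, {"x": 1.5, "y": -4.6, "z": 0, "wx": 0, "wy": 0, "wz": -4.1, "grip": 5.5}, {"x": 1.5, "y": -4.6, "z": 0, "wx": 0, "wy": 0, "wz": -4.1, "grip": 5.5}, {"x": 1.5, "y": -4.6, "z": 0, "wx": 0, "wy": 0, "wz": -4.1, "grip": 5.5}, {"x": 1.5, "y": -4.6, "z": 0, "wx": 0, "wy": 0, "wz": -4.1, "grip": 5.5}], "squeeze": 30}}

```text
time: 2.4
position: [0.3134, 0.2094, 0.2316]
tcp_rot: [0.001, 0.446, 0.895, 0.001]
contact_force: [1.1, -0.1, 0.6]
grip_width: 0.641
grasp_force: 0.0
```

Request:
{"method": "step_arm", "body": {"targets": [{"x": 1.5, "y": -4.6, "wz": -4.1, "grip": 5.5}, {"x": 1.5, "y": -4.6, "wz": -4.1, "grip": 5.5}, {"x": 1.5, "y": -4.6, "wz": -4.1, "grip": 5.5}, {"x": 1.5, "y": -4.6, "wz": -4.1, "grip": 5.5}, {"x": 1.5, "y": -4.6, "wz": -4.1, "grip": 5.5}, {"x": 1.5, "y": -4.6, "wz": -4.1, "grip": 5.5}, {"x": 1.5, "y": -4.6, "wz": -4.1, "grip": 5.5}, {"x": 1.5, "y": -4.6, "wz": -4.1, "grip": 5.5}, {"x": 0.7, "y": -1.7, "z": -3, "wz": -0.3, "grip": 5.5}, {"z": -4, "grip": 5.5}]}}

```text
invalid input
```

Every row needs all its fields.

Request:
{"method": "step_arm", "body": {"targets": [{"x": 1.5, "y": -4.6, "z": 0, "wx": 0, "wy": 0, "wz": -4.1, "grip": 5.5}, {"x": 1.5, "y": -4.6, "z": 0, "wx": 0, "wy": 0, "wz": -4.1, "grip": 5.5}, {"x": 1.5, "y": -4.6, "z": 0, "wx": 0, "wy": 0, "wz": -4.1, "grip": 5.5}, {"x": 1.5, "y": -4.6, "z": 0, "wx": 0, "wy": 0, "wz": -4.1, "grip": 5.5}, {"x": 1.5, "y": -4.6, "z": 0, "wx": 0, "wy": 0, "wz": -4.1, "grip": 5.5}, {"x": 1.5, "y": -4.6, "z": 0, "wx": 0, "wy": 0, "wz": -4.1, "grip": 5.5}, {"x": 1.5, "y": -4.6, "z": -2, "wx": 0, "wy": 0, "wz": -4.1, "grip": 5.5}, {"x": 1.5, "y": -4.6, "z": -2, "wx": 0, "wy": 0, "wz": -4.1, "grip": 5.5}, {"x": 1.5, "y": -4.6, "z": -2, "wx": 0, "wy": 0, "wz": -4.1, "grip": 5.5}, {"x": 0.7, "y": -1.7, "z": -2, "wx": 0, "wy": 0, "wz": -0.3, "grip": 5.5}]}}

```text
time: 3.4
position: [0.454, -0.2174, 0.1538]
tcp_rot: [0.001, 0.709, 0.705, -0.0]
contact_force: [-0.2, -0.4, 0.1]
grip_width: 0.645
grasp_force: 0.0
```

Request:
{"method": "step_arm", "body": {"targets": [{"x": 0, "y": 0, "z": -3, "wx": 0, "wy": 0, "wz": 0, "grip": 5.5}, {"x": 0, "y": 0, "z": 0, "wx": 0, "wy": 0, "wz": 0, "grip": 5.5}]}}

```text
time: 3.6
position: [0.4504, -0.2127, 0.1195]
tcp_rot: [-0.004, 0.708, 0.707, -0.001]
contact_force: [-0.3, 0.2, -0.2]
grip_width: 0.65
grasp_force: 0.0
```

Request:
{"method": "step_arm", "body": {"targets": [{"x": 0, "y": 0, "z": 0, "wx": 0, "wy": 0, "wz": 0, "grip": 5.5}, {"x": 0, "y": 0, "z": 0, "wx": 0, "wy": 0, "wz": 0, "grip": 5.5}]}}

```text
time: 3.8
position: [0.4542, -0.2139, 0.1259]
tcp_rot: [0.001, 0.707, 0.707, 0.0]
contact_force: [-0.4, -0.7, 0.5]
grip_width: 0.645
grasp_force: 0.0
```

```bash
python3 - <<'E'
from m import *
s=observe();print(s["position"],s["tcp_rot"],s["joint_pos"],s["dq"])
ct=camera("top");cs=camera("side")
a=np.ascontiguousarray(cs["pixels"][150:270,370:490,::-1]);b=np.ascontiguousarray(ct["pixels"][220:340,345:465,::-1])
cv2.imwrite("pics/a1.png",np.hstack([cv2.resize(a,(400,400),interpolation=2),cv2.resize(b,(400,400),interpolation=2)]))
for z in(.03,.05,.12): print(z,proj(cs,[.4504,-.2127,z]),proj(ct,[.4504,-.2127,z]))
E
```

```text
[ 0.4542 -0.2139  0.1259] [0.0014 0.7069 0.7073 0.0003] [-0.5471 -0.1179  2.0765  0.      1.1802 -0.5475] [ 0.0025 -0.01   -0.0079 -0.001  -0.0016  0.0004]
0.03 [408.6669 242.8109] [380.3802 283.6527]
0.05 [409.8026 235.3598] [381.7199 283.5184]
0.12 [414.0302 207.623 ] [386.8711 283.0016]
```

View pics/a1.png

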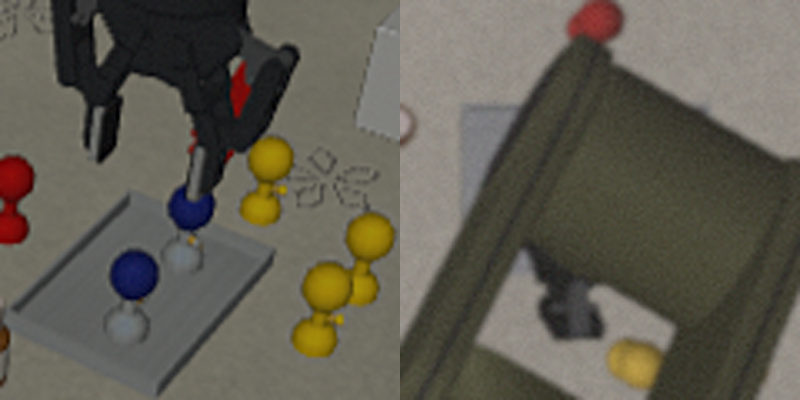

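The left panel shows the blue spare A at crop (135,275), below and between the open fingers; spare B is at (190,210). The settled TCP is (.454,-.214,.126), so shift y by -6 mm, descend 10 cm and close.

Request:
{"method": "step_arm", "body": {"targets": [{"x": 0.1, "y": -0.6, "z": -1.5, "wx": 0, "wy": 0, "wz": 0, "grip": 5.5}, {"x": 0, "y": 0, "z": -2.5, "wx": 0, "wy": 0, "wz": 0, "grip": 5.5}, {"x": 0, "y": 0, "z": -2.5, "wx": 0, "wy": 0, "wz": 0, "grip": 5.5}, {"x": 0, "y": 0, "z": -2.0, "wx": 0, "wy": 0, "wz": 0, "grip": 5.5}, {"x": 0, "y": 0, "z": -1.5, "wx": 0, "wy": 0, "wz": 0, "grip": 5.5}, {"x": 0, "y": 0, "z": 0, "wx": 0, "wy": 0, "wz": 0, "grip": 5.5}, {"x": 0, "y": 0, "z": 0, "wx": 0, "wy": 0, "wz": 0, "grip": 5.5}]}}

```text
time: 4.6
position: [0.4542, -0.2198, 0.0239]
tcp_rot: [-0.0, 0.707, 0.707, -0.0]
contact_force: [-0.0, -0.9, 0.9]
grip_width: 0.644
grasp_force: 0.0
```

Request:
{"method": "step_arm", "body": {"targets": [{"x": 0, "y": 0, "z": 0.2, "wx": 0, "wy": 0, "wz": 0, "grip": 2.0}, {"x": 0, "y": 0, "z": 0, "wx": 0, "wy": 0, "wz": 0, "grip": 2.0}, {"x": 0, "y": 0, "z": 0, "wx": 0, "wy": 0, "wz": 0, "grip": 2.0}, {"x": 0, "y": 0, "z": 0, "wx": 0, "wy": 0, "wz": 0, "grip": 2.0}, {"x": 0, "y": 0, "z": 0, "wx": 0, "wy": 0, "wz": 0, "grip": 2.0}, {"x": 0, "y": 0, "z": 0, "wx": 0, "wy": 0, "wz": 0, "grip": 2.0}, {"x": 0, "y": 0, "z": 0, "wx": 0, "wy": 0, "wz": 0, "grip": 2.0}]}}

```text
time: 5.3
position: [0.4555, -0.2205, 0.0276]
tcp_rot: [0.001, 0.707, 0.707, 0.0]
contact_force: [1.4, 0.2, 5.8]
grip_width: 0.341
grasp_force: 29.6
```

Request:
{"method": "step_arm", "body": {"targets": [{"x": 0, "y": 0, "z": 2, "wx": 0, "wy": 0, "wz": 0, "grip": 2.0}, {"x": 0, "y": 0, "z": 4, "wx": 0, "wy": 0, "wz": 0, "grip": 2.0}, {"x": 0, "y": 0, "z": 4, "wx": 0, "wy": 0, "wz": 0, "grip": 2.0}, {"x": 0, "y": 2, "z": 3, "wx": 0, "wy": 0, "wz": 0, "grip": 2.0}, {"x": 0.2, "y": 4, "z": 1, "wx": 0, "wy": 0, "wz": 0, "grip": 2.0}, {"x": 0.3, "y": 4.6, "z": 0, "wx": 0, "wy": 0, "wz": 0, "grip": 2.0}, {"x": 0.3, "y": 4.6, "z": 0, "wx": 0, "wy": 0, "wz": 0, "grip": 2.0}, {"x": 0.3, "y": 4.6, "z": 0, "wx": 0, "wy": 0, "wz": 0, "grip": 2.0}, {"x": 0.3, "y": 4.6, "z": 0, "wx": 0, "wy": 0, "wz": 0, "grip": 2.0}, {"x": 0.3, "y": 4.6, "z": 0, "wx": 0, "wy": 0, "wz": 0, "grip": 2.0}]}}

```text
time: 6.3
position: [0.4706, 0.072, 0.1658]
tcp_rot: [-0.0, 0.707, 0.707, -0.0]
contact_force: [0.9, -1.2, -0.5]
grip_width: 0.339
grasp_force: 29.7
```

Request:
{"method": "step_arm", "body": {"targets": [{"x": 0.2, "y": 4.6, "z": 0, "wx": 0, "wy": 0, "wz": 0, "grip": 2.0}, {"x": 0, "y": 4.6, "z": -1, "wx": 0, "wy": 0, "wz": 0, "grip": 2.0}, {"x": 0, "y": 3, "z": -3, "wx": 0, "wy": 0, "wz": 0, "grip": 2.0}, {"x": 0, "y": 0.6, "z": -3, "wx": 0, "wy": 0, "wz": 0, "grip": 2.0}, {"x": 0, "y": 0, "z": 0, "wx": 0, "wy": 0, "wz": 0, "grip": 2.0}, {"x": 0, "y": 0, "z": 0, "wx": 0, "wy": 0, "wz": 0, "grip": 2.0}]}}

```text
time: 6.9
position: [0.4726, 0.1979, 0.0955]
tcp_rot: [-0.0, 0.707, 0.707, -0.001]
contact_force: [-0.3, -0.5, -0.1]
grip_width: 0.339
grasp_force: 29.8
```

Request:
{"method": "step_arm", "body": {"targets": [{"x": 0.2, "y": 0, "z": -2, "wx": 0, "wy": 0, "wz": 0, "grip": 2.0}, {"x": 0, "y": 0, "z": -1.7, "wx": 0, "wy": 0, "wz": 0, "grip": 2.0}, {"x": 0, "y": 0, "z": 0, "wx": 0, "wy": 0, "wz": 0, "grip": 2.0}, {"x": 0, "y": 0, "z": 0, "wx": 0, "wy": 0, "wz": 0, "grip": 2.0}]}}

```text
time: 7.3
position: [0.4764, 0.1978, 0.0607]
tcp_rot: [0.001, 0.708, 0.707, 0.001]
contact_force: [-0.4, -1.0, -1.0]
grip_width: 0.34
grasp_force: 29.8
```

```bash
python3 - <<'E'
from m import *
s=observe();print(s["position"])
cs=camera("side")
a=np.ascontiguousarray(cs["pixels"][310:470,150:320,::-1])
cv2.imwrite("pics/a2.png",cv2.resize(a,None,fx=3.6,fy=3.6,interpolation=2))
x,y,z=s["position"]
print(proj(cs,[x,y,z+.022]),proj(cs,[x,y,z-.027]),proj(cs,[.4752,.1974,.022]))
E
```

```text
[0.4764 0.1978 0.0607]
[262.6209 357.6262] [265.3019 376.7028] [266.6542 381.233 ]
```

View pics/a2.png

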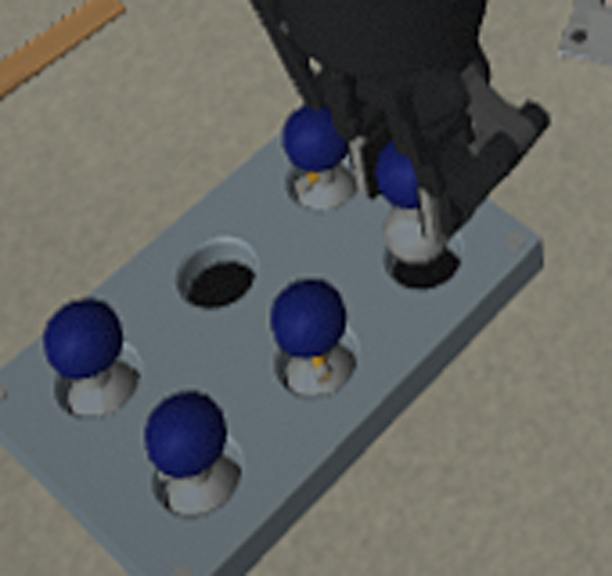

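The crop shows the held spare's cup at (413,235), just above the empty pocket's mouth centre (~(424,254)). The other empty pocket is at (217,272).

```bash
python3 - <<'E'
from m import *
cs=camera("side")
print(at_z(cs,267.9,380.5,.022),at_z(cs,210.4,385.7,.022))
# ellipse fit by template: predicted mouth outline extents for hypothesis
def ext(x,y,r=.016,z=.022):
    t=np.linspace(0,6.28,60); P=np.array([proj(cs,[x+r*np.cos(k),y+r*np.sin(k),z]) for k in t]); return np.r_[P.min(0),P.max(0)]
print("crop ext other", (ext(.5402,.2562)-[150,310]*2 if False else (ext(.5402,.2562)-np.array([150,310,150,310]))*3.6))
print("crop ext this", (ext(.4752,.1974)-np.array([150,310,150,310]))*3.6)
print("cup r14 at z .04", (ext(.4764,.1978,.014,.042)-np.array([150,310,150,310]))*3.6)
E
```

```text
[0.4745 0.1953 0.022 ] [0.5398 0.2542 0.022 ]
crop ext other [174.8473 242.5907 251.3206 309.424 ]
crop ext this [382.5159 224.2051 457.2701 289.7504]
cup r14 at z .04 [380.1436 200.5719 446.7104 258.108 ]
```

Relative to the cup, the pocket lies about 1 mm lower in x and 1.5–2 mm lower in y. I'll correct that and lower gently.

Request:
{"method": "step_arm", "body": {"targets": [{"x": -0.1, "y": -0.15, "z": 0, "wx": 0, "wy": 0, "wz": 0, "grip": 2.0}, {"x": 0, "y": 0, "z": -0.8, "wx": 0, "wy": 0, "wz": 0, "grip": 2.0}, {"x": 0, "y": 0, "z": -0.7, "wx": 0, "wy": 0, "wz": 0, "grip": 2.0}, {"x": 0, "y": 0, "z": 0, "wx": 0, "wy": 0, "wz": 0, "grip": 2.0}, {"x": 0, "y": 0, "z": 0, "wx": 0, "wy": 0, "wz": 0, "grip": 2.0}]}}

```text
time: 7.9
position: [0.4738, 0.1967, 0.0434]
tcp_rot: [-0.0, 0.707, 0.707, -0.001]
contact_force: [0.7, -0.4, -0.1]
grip_width: 0.34
grasp_force: 29.8
```

Request:
{"method": "step_arm", "body": {"targets": [{"x": 0, "y": 0, "z": -0.5, "wx": 0, "wy": 0, "wz": 0, "grip": 2.0}, {"x": 0, "y": 0, "z": -0.5, "wx": 0, "wy": 0, "wz": 0, "grip": 2.0}, {"x": 0, "y": 0, "z": -0.2, "wx": 0, "wy": 0, "wz": 0, "grip": 2.0}, {"x": 0, "y": 0, "z": 0, "wx": 0, "wy": 0, "wz": 0, "grip": 2.0}]}}

```text
time: 8.3
position: [0.4738, 0.1966, 0.0314]
tcp_rot: [-0.0, 0.707, 0.707, -0.001]
contact_force: [-0.2, 0.3, 0.1]
grip_width: 0.339
grasp_force: 29.8
```

Seated without side force. Release, lift and go to the second spare.

Request:
{"method": "step_arm", "body": {"targets": [{"x": 0, "y": 0, "z": 0, "wx": 0, "wy": 0, "wz": 0, "grip": 4.4}, {"x": 0, "y": 0, "z": 0, "wx": 0, "wy": 0, "wz": 0, "grip": 4.4}, {"x": 0, "y": 0, "z": 0, "wx": 0, "wy": 0, "wz": 0, "grip": 4.4}, {"x": 0, "y": 0, "z": 2, "wx": 0, "wy": 0, "wz": 0, "grip": 4.4}, {"x": 0, "y": 0, "z": 4, "wx": 0, "wy": 0, "wz": 0, "grip": 4.4}, {"x": 0, "y": 0, "z": 4, "wx": 0, "wy": 0, "wz": 0, "grip": 4.4}, {"x": 0, "y": -3, "z": 3, "wx": 0, "wy": 0, "wz": 0, "grip": 5.5}, {"x": -0.2, "y": -4.7, "z": 0, "wx": 0, "wy": 0, "wz": 0, "grip": 5.5}, {"x": -0.2, "y": -4.7, "z": 0, "wx": 0, "wy": 0, "wz": 0, "grip": 5.5}, {"x": -0.2, "y": -4.7, "z": 0, "wx": 0, "wy": 0, "wz": 0, "grip": 5.5}]}}

```text
time: 9.3
position: [0.4682, 0.0244, 0.1629]
tcp_rot: [0.001, 0.707, 0.707, 0.001]
contact_force: [0.4, 0.5, -0.5]
grip_width: 0.644
grasp_force: 0.0
```

Request:
{"method": "step_arm", "body": {"targets": [{"x": -0.2, "y": -4.7, "z": 0, "wx": 0, "wy": 0, "wz": 0, "grip": 5.5}, {"x": -0.2, "y": -4.7, "z": 0, "wx": 0, "wy": 0, "wz": 0, "grip": 5.5}, {"x": -0.2, "y": -4.7, "z": 0, "wx": 0, "wy": 0, "wz": 0, "grip": 5.5}, {"x": -0.2, "y": -4.7, "z": 0, "wx": 0, "wy": 0, "wz": 0, "grip": 5.5}, {"x": -0.2, "y": -4.7, "z": 0, "wx": 0, "wy": 0, "wz": 0, "grip": 5.5}, {"x": 0, "y": -4.7, "z": 0, "wx": 0, "wy": 0, "wz": 0, "grip": 5.5}, {"x": 0, "y": -3.6, "z": -1, "wx": 0, "wy": 0, "wz": 0, "grip": 5.5}, {"x": 0, "y": -1, "z": -3, "wx": 0, "wy": 0, "wz": 0, "grip": 5.5}, {"x": 0, "y": 0, "z": -2, "wx": 0, "wy": 0, "wz": 0, "grip": 5.5}, {"x": 0, "y": 0, "z": 0, "wx": 0, "wy": 0, "wz": 0, "grip": 5.5}]}}

```text
time: 10.3
position: [0.456, -0.3012, 0.0984]
tcp_rot: [-0.004, 0.708, 0.707, -0.0]
contact_force: [-1.2, 0.8, -0.9]
grip_width: 0.646
grasp_force: 0.0
```

```bash
python3 - <<'E'
from m import *
print(observe()["position"])
c=camera("side")
for b,s in bulbs(c): print(b,s[2:],at_z(c,*b,.051)[:2],at_z(c,*b,.050)[:2])
E
```

```text
[ 0.456  -0.3012  0.0984]
[476.4333  92.8389] [ 17  21 180] [ 0.6122 -0.9483] [ 0.6129 -0.9506]
[333.2065 147.3239] [ 24  24 460] [ 0.7783 -0.4074] [ 0.7793 -0.4088]
[524.5833 146.7304] [ 24  12 204] [ 0.3799 -0.7031] [ 0.3803 -0.705 ]
[543.4922 173.3828] [ 22  36 128] [ 0.3017 -0.6037] [ 0.302  -0.6054]
[427.0066 211.6556] [ 14  14 151] [ 0.4578 -0.3033] [ 0.4583 -0.3045]
[237.6226 347.871 ] [ 20  20 310] [0.5376 0.1921] [0.5382 0.1916]
[266.1457 368.9143] [ 21  21 350] [0.4757 0.1946] [0.4762 0.1941]
[234.9949 398.0606] [ 22  23 396] [0.4795 0.2574] [0.48   0.2571]
[172.5074 404.104 ] [ 23  23 404] [0.5444 0.3165] [0.545  0.3162]
[200.9061 430.4083] [ 23  24 458] [0.4827 0.3196] [0.4832 0.3193]
```

The first spare sits on the grid (.4757,.1946 in the side camera). Descend on the second.

Request:
{"method": "step_arm", "body": {"targets": [{"x": 0.1, "y": 0, "z": -2, "wx": 0, "wy": 0, "wz": 0, "grip": 5.5}, {"x": 0, "y": 0, "z": -2.5, "wx": 0, "wy": 0, "wz": 0, "grip": 5.5}, {"x": 0, "y": 0, "z": -2.0, "wx": 0, "wy": 0, "wz": 0, "grip": 5.5}, {"x": 0, "y": 0, "z": -0.5, "wx": 0, "wy": 0, "wz": 0, "grip": 5.5}, {"x": 0, "y": 0, "z": 0, "wx": 0, "wy": 0, "wz": 0, "grip": 5.5}, {"x": 0, "y": 0, "z": 0, "wx": 0, "wy": 0, "wz": 0, "grip": 5.5}]}}

```text
time: 10.95
position: [0.4604, -0.3029, 0.0339]
tcp_rot: [0.002, 0.707, 0.707, 0.0]
contact_force: [0.5, -1.0, -0.0]
grip_width: 0.642
grasp_force: 0.0
```

Request:
{"method": "step_arm", "body": {"targets": [{"x": 0, "y": 0, "z": 0, "wx": 0, "wy": 0, "wz": 0, "grip": 2.0}, {"x": 0, "y": 0, "z": 0, "wx": 0, "wy": 0, "wz": 0, "grip": 2.0}, {"x": 0, "y": 0, "z": 0, "wx": 0, "wy": 0, "wz": 0, "grip": 2.0}, {"x": 0, "y": 0, "z": 0, "wx": 0, "wy": 0, "wz": 0, "grip": 2.0}, {"x": 0, "y": 0, "z": 0, "wx": 0, "wy": 0, "wz": 0, "grip": 2.0}, {"x": 0, "y": 0, "z": 0, "wx": 0, "wy": 0, "wz": 0, "grip": 2.0}]}}

```text
time: 11.55
position: [0.4602, -0.3029, 0.0336]
tcp_rot: [0.001, 0.707, 0.707, 0.0]
contact_force: [-0.2, 0.2, 5.7]
grip_width: 0.335
grasp_force: 29.6
```

Gripped about 6 mm higher than the first one. I'll regrip lower for the same geometry.

Request:
{"method": "step_arm", "body": {"targets": [{"x": 0, "y": 0, "z": 0, "wx": 0, "wy": 0, "wz": 0, "grip": 4.5}, {"x": 0, "y": 0, "z": 0, "wx": 0, "wy": 0, "wz": 0, "grip": 4.5}, {"x": 0, "y": 0, "z": -0.6, "wx": 0, "wy": 0, "wz": 0, "grip": 4.5}, {"x": 0, "y": 0, "z": 0, "wx": 0, "wy": 0, "wz": 0, "grip": 4.5}, {"x": 0, "y": 0, "z": 0, "wx": 0, "wy": 0, "wz": 0, "grip": 2.0}, {"x": 0, "y": 0, "z": 0, "wx": 0, "wy": 0, "wz": 0, "grip": 2.0}, {"x": 0, "y": 0, "z": 0, "wx": 0, "wy": 0, "wz": 0, "grip": 2.0}, {"x": 0, "y": 0, "z": 0, "wx": 0, "wy": 0, "wz": 0, "grip": 2.0}, {"x": 0, "y": 0, "z": 0, "wx": 0, "wy": 0, "wz": 0, "grip": 2.0}]}}

```text
time: 12.45
position: [0.4593, -0.3023, 0.0261]
tcp_rot: [0.0, 0.707, 0.707, 0.0]
contact_force: [-0.1, -0.4, -0.8]
grip_width: 0.343
grasp_force: 29.6
```

Request:
{"method": "step_arm", "body": {"targets": [{"x": 0, "y": 0, "z": 2, "wx": 0, "wy": 0, "wz": 0, "grip": 2.0}, {"x": 0, "y": 0, "z": 4, "wx": 0, "wy": 0, "wz": 0, "grip": 2.0}, {"x": 0, "y": 0, "z": 4, "wx": 0, "wy": 0, "wz": 0, "grip": 2.0}, {"x": 0, "y": 2, "z": 3, "wx": 0, "wy": 0, "wz": 0, "grip": 2.0}, {"x": 0.4, "y": 4, "z": 1, "wx": 0, "wy": 0, "wz": 0, "grip": 2.0}, {"x": 0.7, "y": 4.6, "z": 0, "wx": 0, "wy": 0, "wz": 0, "grip": 2.0}, {"x": 0.7, "y": 4.6, "z": 0, "wx": 0, "wy": 0, "wz": 0, "grip": 2.0}, {"x": 0.7, "y": 4.6, "z": 0, "wx": 0, "wy": 0, "wz": 0, "grip": 2.0}, {"x": 0.7, "y": 4.6, "z": 0, "wx": 0, "wy": 0, "wz": 0, "grip": 2.0}, {"x": 0.7, "y": 4.6, "z": 0, "wx": 0, "wy": 0, "wz": 0, "grip": 2.0}]}}

```text
time: 13.45
position: [0.4982, -0.0104, 0.1663]
tcp_rot: [0.0, 0.707, 0.707, 0.0]
contact_force: [0.7, -0.1, 0.2]
grip_width: 0.339
grasp_force: 29.7
```

Request:
{"method": "step_arm", "body": {"targets": [{"x": 0.7, "y": 4.6, "z": 0, "wx": 0, "wy": 0, "wz": 0, "grip": 2.0}, {"x": 0.7, "y": 4.6, "z": 0, "wx": 0, "wy": 0, "wz": 0, "grip": 2.0}, {"x": 0.7, "y": 4.6, "z": 0, "wx": 0, "wy": 0, "wz": 0, "grip": 2.0}, {"x": 0.7, "y": 4.6, "z": 0, "wx": 0, "wy": 0, "wz": 0, "grip": 2.0}, {"x": 0.7, "y": 4.6, "z": 0, "wx": 0, "wy": 0, "wz": 0, "grip": 2.0}, {"x": 0.5, "y": 3.4, "z": -1, "wx": 0, "wy": 0, "wz": 0, "grip": 2.0}, {"x": 0.1, "y": 0.4, "z": -3, "wx": 0, "wy": 0, "wz": 0, "grip": 2.0}, {"x": 0, "y": 0, "z": -2, "wx": 0, "wy": 0, "wz": 0, "grip": 2.0}, {"x": 0, "y": 0, "z": 0, "wx": 0, "wy": 0, "wz": 0, "grip": 2.0}, {"x": 0, "y": 0, "z": 0, "wx": 0, "wy": 0, "wz": 0, "grip": 2.0}]}}

```text
time: 14.45
position: [0.5391, 0.2557, 0.106]
tcp_rot: [-0.0, 0.707, 0.707, -0.0]
contact_force: [1.0, -0.2, 0.3]
grip_width: 0.338
grasp_force: 29.7
```

Request:
{"method": "step_arm", "body": {"targets": [{"x": 0, "y": 0, "z": -3, "wx": 0, "wy": 0, "wz": 0, "grip": 2.0}, {"x": 0, "y": 0, "z": -2, "wx": 0, "wy": 0, "wz": 0, "grip": 2.0}, {"x": 0, "y": 0, "z": -0.7, "wx": 0, "wy": 0, "wz": 0, "grip": 2.0}, {"x": 0, "y": 0, "z": -0.5, "wx": 0, "wy": 0, "wz": 0, "grip": 2.0}, {"x": 0, "y": 0, "z": 0, "wx": 0, "wy": 0, "wz": 0, "grip": 2.0}, {"x": 0, "y": 0, "z": 0, "wx": 0, "wy": 0, "wz": 0, "grip": 2.0}]}}

```text
time: 15.05
position: [0.5403, 0.2561, 0.0456]
tcp_rot: [0.001, 0.707, 0.707, 0.001]
contact_force: [-0.3, 0.5, -0.4]
grip_width: 0.338
grasp_force: 29.7
```

Request:
{"method": "step_arm", "body": {"targets": [{"x": -0.1, "y": 0, "z": -0.3, "wx": 0, "wy": 0, "wz": 0, "grip": 2.0}, {"x": 0, "y": 0, "z": -0.4, "wx": 0, "wy": 0, "wz": 0, "grip": 2.0}, {"x": 0, "y": 0, "z": 0, "wx": 0, "wy": 0, "wz": 0, "grip": 2.0}, {"x": 0, "y": 0, "z": 0, "wx": 0, "wy": 0, "wz": 0, "grip": 2.0}]}}

```text
time: 15.45
position: [0.5385, 0.2559, 0.037]
tcp_rot: [0.0, 0.707, 0.707, 0.0]
contact_force: [2.0, -0.1, -1.8]
grip_width: 0.338
grasp_force: 29.8
```

Request:
{"method": "step_arm", "body": {"targets": [{"x": 0.05, "y": 0, "z": -0.4, "wx": 0, "wy": 0, "wz": 0, "grip": 2.0}, {"x": 0, "y": 0, "z": -0.3, "wx": 0, "wy": 0, "wz": 0, "grip": 2.0}, {"x": 0, "y": 0, "z": 0, "wx": 0, "wy": 0, "wz": 0, "grip": 2.0}, {"x": 0, "y": 0, "z": 0, "wx": 0, "wy": 0, "wz": 0, "grip": 2.0}]}}

```text
time: 15.85
position: [0.5386, 0.2557, 0.0297]
tcp_rot: [-0.0, 0.707, 0.707, -0.0]
contact_force: [0.8, -0.3, -0.5]
grip_width: 0.335
grasp_force: 29.8
```

Request:
{"method": "step_arm", "body": {"targets": [{"x": 0, "y": 0, "z": 0, "wx": 0, "wy": 0, "wz": 0, "grip": 4.4}, {"x": 0, "y": 0, "z": 0, "wx": 0, "wy": 0, "wz": 0, "grip": 4.4}, {"x": 0, "y": 0, "z": 0, "wx": 0, "wy": 0, "wz": 0, "grip": 4.4}, {"x": 0, "y": 0, "z": 2, "wx": 0, "wy": 0, "wz": 0, "grip": 4.4}, {"x": 0, "y": 0, "z": 4, "wx": 0, "wy": 0, "wz": 0, "grip": 4.4}, {"x": 0, "y": 0, "z": 4, "wx": 0, "wy": 0, "wz": 0, "grip": 4.4}, {"x": -0.6, "y": -2, "z": 3, "wx": 0, "wy": 0, "wz": 0, "grip": 8.5}, {"x": -1.3, "y": -4.6, "z": 0, "wx": 0, "wy": 0, "wz": 0, "grip": 8.5}, {"x": -1.3, "y": -4.6, "z": 0, "wx": 0, "wy": 0, "wz": 0, "grip": 8.5}, {"x": -1.3, "y": -4.6, "z": 0, "wx": 0, "wy": 0, "wz": 0, "grip": 8.5}]}}

```text
time: 16.85
position: [0.4931, 0.0965, 0.1606]
tcp_rot: [0.0, 0.707, 0.707, 0.0]
contact_force: [1.0, -0.5, 0.9]
grip_width: 0.995
grasp_force: 0.0
```

Request:
{"method": "step_arm", "body": {"targets": [{"x": -1.3, "y": -4.6, "z": 0, "wx": 0, "wy": 0, "wz": 0, "grip": 8.5}, {"x": -1.1, "y": -4.1, "z": -1, "wx": 0, "wy": 0, "wz": 0, "grip": 8.5}, {"x": 0, "y": 0, "z": -2, "wx": 0, "wy": 0, "wz": 0, "grip": 8.5}, {"x": 0, "y": 0, "z": 0, "wx": 0, "wy": 0, "wz": 0, "grip": 8.5}, {"x": 0, "y": 0, "z": 0, "wx": 0, "wy": 0, "wz": 0, "grip": 8.5}], "squeeze": 80}}

```text
time: 17.35
position: [0.4695, 0.0109, 0.13]
tcp_rot: [-0.0, 0.707, 0.707, -0.0]
contact_force: [0.1, -0.3, 1.3]
grip_width: 0.994
grasp_force: 0.0
```

```bash
python3 - <<'E'
from m import *
print(observe()["position"])
c=camera("side")
for b,s in bulbs(c): 
    P=at_z(c,*b,.051)
    if P[1]>-.4: print(b,s[2:],P[:2])
for b,s in blobs(c,*GR): print("g",b,s)
cv2.imwrite("pics/a3.png",cv2.resize(np.ascontiguousarray(c["pixels"][210:470,140:400,::-1]),None,fx=2.3,fy=2.3,interpolation=2))
E
```

```text
[0.4695 0.0109 0.13  ]
[237.6136 347.8734] [ 20  20 308] [0.5376 0.1921]
[266.2334 368.8674] [ 20  21 347] [0.4756 0.1944]
[207.9138 374.204 ] [ 21  21 348] [0.54   0.2529]
[235.0126 398.0378] [ 22  23 397] [0.4795 0.2574]
[172.603  404.1042] [ 23  23 403] [0.5443 0.3164]
[200.9256 430.3326] [ 23  25 457] [0.4827 0.3195]
g [339.7026 284.5915] [323 268  34  34 945]
```

View pics/a3.png

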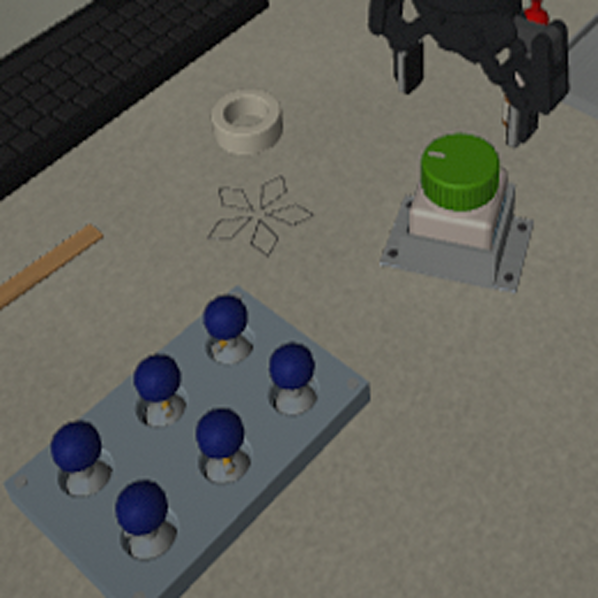

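All six pockets hold upright electrodes. The open fingers straddle the cap (cap at crop (460,170), mark at (435,155)). Descend and close on it.

Request:
{"method": "step_arm", "body": {"targets": [{"x": 0, "y": -0.05, "z": -2.5, "wx": 0, "wy": 0, "wz": 0, "grip": 8.5}, {"x": 0, "y": 0, "z": -2, "wx": 0, "wy": 0, "wz": 0, "grip": 8.5}, {"x": 0, "y": 0, "z": -1.3, "wx": 0, "wy": 0, "wz": 0, "grip": 8.5}, {"x": 0, "y": 0, "z": -0.4, "wx": 0, "wy": 0, "wz": 0, "grip": 8.5}, {"x": 0, "y": 0, "z": 0, "wx": 0, "wy": 0, "wz": 0, "grip": 8.5}, {"x": 0, "y": 0, "z": 0, "wx": 0, "wy": 0, "wz": 0, "grip": 8.5}]}}

```text
time: 18.0
position: [0.4707, 0.0104, 0.0691]
tcp_rot: [0.001, 0.707, 0.707, 0.001]
contact_force: [1.3, -0.6, 0.4]
grip_width: 0.993
grasp_force: 0.0
```

Request:
{"method": "step_arm", "body": {"targets": [{"x": -0.1, "y": 0, "z": -0.1, "wx": 0, "wy": 0, "wz": 0, "grip": 5.0}, {"x": 0, "y": 0, "z": 0, "wx": 0, "wy": 0, "wz": 0, "grip": 5.0}, {"x": 0, "y": 0, "z": 0, "wx": 0, "wy": 0, "wz": 0, "grip": 5.0}, {"x": 0, "y": 0, "z": 0, "wx": 0, "wy": 0, "wz": 0, "grip": 5.0}, {"x": 0, "y": 0, "z": 0, "wx": 0, "wy": 0, "wz": 0, "grip": 5.0}]}}

```text
time: 18.5
position: [0.4706, 0.0101, 0.0686]
tcp_rot: [0.002, 0.707, 0.707, 0.001]
contact_force: [3.7, 0.5, 6.1]
grip_width: 0.653
grasp_force: 85.5
```

Request:
{"method": "step_arm", "body": {"targets": [{"x": 0, "y": 0, "z": 0, "wx": 0, "wy": 0, "wz": 4, "grip": 5.0}, {"x": 0, "y": 0, "z": 0.02, "wx": 0, "wy": 0, "wz": 4, "grip": 5.0}, {"x": 0, "y": 0, "z": 0.03, "wx": 0, "wy": 0, "wz": 6, "grip": 5.0}, {"x": 0, "y": 0, "z": 0.03, "wx": 0, "wy": 0, "wz": 6, "grip": 5.0}, {"x": 0, "y": 0, "z": 0, "wx": 0, "wy": 0, "wz": 0, "grip": 5.0}]}}

```text
time: 19.0
position: [0.4695, 0.0101, 0.0685]
tcp_rot: [0.001, 0.574, 0.819, 0.0]
contact_force: [3.0, 0.4, 4.0]
grip_width: 0.658
grasp_force: 85.5
```

```bash
cat > mk.py <<'E'
from m import *
def yaw(s):
    w,x,y,z=s["tcp_rot"]; r=Rotation.from_quat([x,y,z,w]).as_matrix(); return np.degrees(np.arctan2(r[1,1],r[0,1])), np.degrees(np.arccos(-r[2,2]))
s=observe();print("yaw,tilt",yaw(s),s["position"],"F",s["contact_force"],"M",s["moment"],"g",s["grip_width"],s["grasp_force"],"q6",s["joint_pos"][5])
c=camera("side")
for b,st in blobs(c,*GR,amin=20): print("g",b,st)
for nm in("cap_mark",):
    for r in regions_of("side",nm): print(nm,round(r["p"],2),r["at"],r["pixels"].sum())
p=c["pixels"][255:305,310:370].astype(int)
k=(p[:,:,0]>0.85*p[:,:,1])&(p[:,:,1]>0)
ys,xs=np.nonzero(k)
P=np.array([at_z(c,x+310,y+255,.097)[:2] for x,y in zip(xs,ys)]) if len(xs) else np.zeros((0,2))
C=np.array([.4694,.0090]); r=np.linalg.norm(P-C,axis=1); k2=r<.025
if k2.sum(): m=P[k2].mean(0)-C; print("mark ang",k2.sum(),m,np.degrees(np.arctan2(m[1],m[0])))
cv2.imwrite("pics/crop_last.png",cv2.resize(np.ascontiguousarray(c["pixels"][240:330,290:390,::-1]),None,fx=5,fy=5,interpolation=2))
E
python3 mk.py
```

```text
yaw,tilt (np.float64(19.980142673524973), np.float64(0.09633831970784706)) [0.4695 0.0101 0.0685] F [2.9759 0.3742 3.9511] M [ 0.0044 -0.5661  0.1326] g 0.6580668686678773 85.53291277145036 q6 -0.44136320253341865
g [340.1765 284.6917] [324 268  33  34 918]
cap_mark 0.89 [286.3, 336.8] 968
mark ang 14 [0.0122 0.0122] 44.91598569019857
```

The cap follows the gripper (mark advanced about 20–25°). Continue.

Request:
{"method": "step_arm", "body": {"targets": [{"x": 0, "y": 0, "z": 0.04, "wx": 0, "wy": 0, "wz": 8, "grip": 5.0}, {"x": 0, "y": 0, "z": 0.04, "wx": 0, "wy": 0, "wz": 8, "grip": 5.0}, {"x": 0, "y": 0, "z": 0.04, "wx": 0, "wy": 0, "wz": 8, "grip": 5.0}, {"x": 0, "y": 0, "z": 0.04, "wx": 0, "wy": 0, "wz": 8, "grip": 5.0}, {"x": 0, "y": 0, "z": 0.04, "wx": 0, "wy": 0, "wz": 8, "grip": 5.0}, {"x": 0, "y": 0, "z": 0.04, "wx": 0, "wy": 0, "wz": 8, "grip": 5.0}, {"x": 0, "y": 0, "z": 0.04, "wx": 0, "wy": 0, "wz": 8, "grip": 5.0}, {"x": 0, "y": 0, "z": 0.04, "wx": 0, "wy": 0, "wz": 8, "grip": 5.0}, {"x": 0, "y": 0, "z": 0, "wx": 0, "wy": 0, "wz": 0, "grip": 5.0}]}}

```text
time: 20.0
position: [0.4689, 0.01, 0.071]
tcp_rot: [0.0, 0.053, 0.999, -0.0]
contact_force: [3.2, -0.8, 2.2]
grip_width: 0.656
grasp_force: 85.3
```

```bash
python3 mk.py
```

```text
yaw,tilt (np.float64(83.87375845849132), np.float64(0.03833963154165291)) [0.4689 0.01   0.071 ] F [ 3.1706 -0.8348  2.1906] M [-0.2031 -0.6746  0.0603] g 0.6558944885679509 85.32504098606296 q6 -1.5567512176341465
g [345.8333 284.8074] [334 267  24  34 618]
g [328.5 274.5] [327 272   4   6  22]
cap_mark 0.73 [285.4, 344.0] 613
mark ang 157 [0.0103 0.0053] 26.921860240334755
```

View pics/crop_last.png

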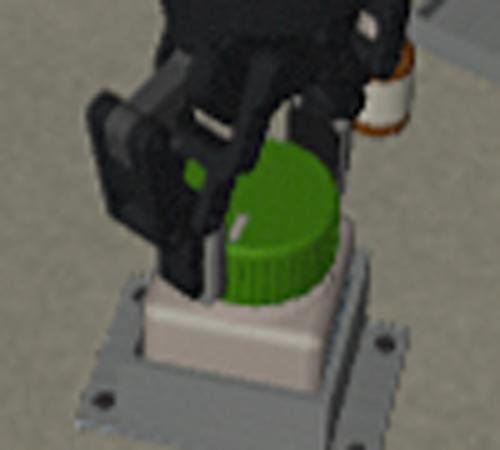

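```bash
cat > ang.py <<'E'
import sys
from m import *
c=camera("side"); u,v,dz=map(float,sys.argv[1:4])
m=at_z(c,u,v,.095+dz)[:2]-np.array([.4704,.008]); print("mark",m,np.degrees(np.arctan2(m[1],m[0])),np.linalg.norm(m))
E
python3 ang.py 337.6 285.8 .0042
```

```text
mark [-0.0086  0.0193] 114.07999625998755 0.021160542703878453
```

The mark is at crop (238,229), which works out to about 110°, so the cap has turned with the gripper (84°) without slipping. Finish the turn in small steps.

Request:
{"method": "step_arm", "body": {"targets": [{"x": 0, "y": 0, "z": 0.04, "wx": 0, "wy": 0, "wz": 7, "grip": 5.0}, {"x": 0, "y": 0, "z": 0.04, "wx": 0, "wy": 0, "wz": 7, "grip": 5.0}, {"x": 0, "y": 0, "z": 0.04, "wx": 0, "wy": 0, "wz": 7, "grip": 5.0}, {"x": 0, "y": 0, "z": 0, "wx": 0, "wy": 0, "wz": 0, "grip": 5.0}]}}

```text
time: 20.55
position: [0.4688, 0.01, 0.0723]
tcp_rot: [0.0, -0.13, 0.992, -0.0]
contact_force: [3.3, -1.7, 2.1]
grip_width: 0.657
grasp_force: 85.4
```

```bash
cat > st.py <<'E'
from m import *
s=observe();w,x,y,z=s["tcp_rot"]; r=Rotation.from_quat([x,y,z,w]).as_matrix()
print("yaw",np.degrees(np.arctan2(r[1,1],r[0,1])),s["position"],"F",s["contact_force"],"M",s["moment"],s["grasp_force"],s["joint_pos"][5])
E
python3 st.py
```

```text
yaw 104.8910265051659 [0.4688 0.01   0.0723] F [ 3.2846 -1.7145  2.0611] M [-0.394  -0.6635  0.0015] 85.38911785581149 -1.9233847252179248
```

Request:
{"method": "step_arm", "body": {"targets": [{"x": 0, "y": 0, "z": 0.01, "wx": 0, "wy": 0, "wz": 3, "grip": 5.0}, {"x": 0, "y": 0, "z": 0, "wx": 0, "wy": 0, "wz": 0, "grip": 5.0}]}}

```text
time: 20.75
position: [0.4688, 0.0099, 0.0724]
tcp_rot: [-0.0, -0.155, 0.988, -0.0]
contact_force: [3.4, -2.9, 2.0]
grip_width: 0.657
grasp_force: 85.4
```

```bash
python3 st.py
```

```text
yaw 107.81527975866882 [0.4688 0.0099 0.0724] F [ 3.3686 -2.9092  2.0497] M [-0.672  -0.6175 -0.0445] 85.42018087289762 -1.974182568423341
```

Request:
{"method": "step_arm", "body": {"targets": [{"x": 0, "y": 0, "z": 0.01, "wx": 0, "wy": 0, "wz": 3, "grip": 5.0}, {"x": 0, "y": 0, "z": 0, "wx": 0, "wy": 0, "wz": 0, "grip": 5.0}]}}

```text
time: 20.95
position: [0.4689, 0.0099, 0.0726]
tcp_rot: [0.0, -0.181, 0.984, -0.0]
contact_force: [2.5, -3.7, 3.4]
grip_width: 0.655
grasp_force: 85.5
```

```bash
python3 st.py
```

```text
yaw 110.83266339821328 [0.4689 0.0099 0.0726] F [ 2.4606 -3.7089  3.3837] M [-0.663  -0.4986 -0.0592] 85.4594594228547 -2.0268604572272952
```

Request:
{"method": "step_arm", "body": {"targets": [{"x": 0, "y": 0, "z": 0.01, "wx": 0, "wy": 0, "wz": 2, "grip": 5.0}, {"x": 0, "y": 0, "z": 0, "wx": 0, "wy": 0, "wz": 0, "grip": 5.0}]}}

```text
time: 21.15
position: [0.4689, 0.0098, 0.0727]
tcp_rot: [-0.0, -0.198, 0.98, -0.001]
contact_force: [2.6, -4.5, 3.1]
grip_width: 0.66
grasp_force: 85.5
```

```bash
python3 mk.py
```

```text
yaw,tilt (np.float64(112.83165529938219), np.float64(0.061028147435844685)) [0.4689 0.0098 0.0727] F [ 2.5631 -4.4785  3.0733] M [-0.7319 -0.4909 -0.0963] g 0.6597482462817524 85.49388822633773 q6 -2.061696553354228
g [350.4984 285.0667] [344 269  14  32 315]
g [326.0667 287.7667] [324 275   7  23  60]
cap_mark 0.9 [285.2, 347.9] 355
mark ang 345 [0.0048 0.0027] 29.553424168494516
```

View pics/crop_last.png

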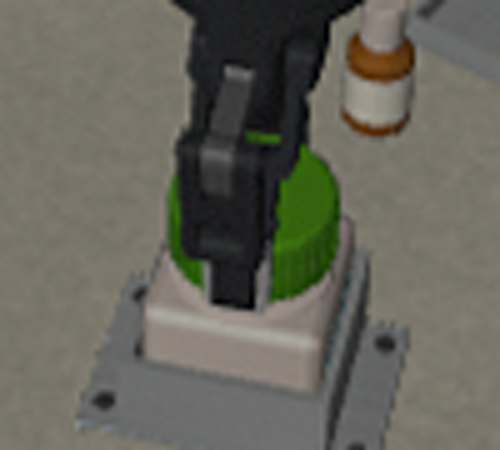

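The finger now hides the mark. The gripper is at 112.8° (1.97 rad), so test with a tiny lift.

Request:
{"method": "step_arm", "body": {"targets": [{"x": 0, "y": 0, "z": 0.05, "wx": 0, "wy": 0, "wz": 0, "grip": 5.0}, {"x": 0, "y": 0, "z": 0, "wx": 0, "wy": 0, "wz": 0, "grip": 5.0}]}}

```text
time: 21.45
position: [0.4686, 0.01, 0.073]
tcp_rot: [-0.0, -0.198, 0.98, -0.0]
contact_force: [2.3, -4.7, 3.1]
grip_width: 0.659
grasp_force: 85.4
```

```bash
python3 st.py
```

```text
yaw 112.87701213876521 [0.4686 0.01   0.073 ] F [ 2.2926 -4.6821  3.1483] M [-0.7849 -0.5294 -0.1148] 85.39874364738353 -2.0625995150583853
```

Request:
{"method": "step_arm", "body": {"targets": [{"x": 0, "y": 0, "z": 0.05, "wx": 0, "wy": 0, "wz": 0, "grip": 5.0}, {"x": 0, "y": 0, "z": 0, "wx": 0, "wy": 0, "wz": 0, "grip": 5.0}]}}

```text
time: 21.65
position: [0.4684, 0.0102, 0.0732]
tcp_rot: [-0.0, -0.199, 0.98, 0.0]
contact_force: [2.1, -3.4, 1.8]
grip_width: 0.66
grasp_force: 85.3
```

```bash
python3 st.py
```

```text
yaw 112.94038680558843 [0.4684 0.0102 0.0732] F [ 2.0787 -3.3715  1.7913] M [-0.6845 -0.4706 -0.0677] 85.32139617134817 -2.0638111062332443
```

Request:
{"method": "step_arm", "body": {"targets": [{"x": 0, "y": 0, "z": 0.1, "wx": 0, "wy": 0, "wz": 0, "grip": 5.0}, {"x": 0, "y": 0, "z": 0, "wx": 0, "wy": 0, "wz": 0, "grip": 5.0}]}}

```text
time: 21.85
position: [0.4682, 0.0106, 0.0739]
tcp_rot: [-0.001, -0.199, 0.98, 0.0]
contact_force: [3.7, -2.1, -1.2]
grip_width: 0.657
grasp_force: 85.0
```

```bash
python3 st.py
```

```text
yaw 112.96923875708536 [0.4682 0.0106 0.0739] F [ 3.6513 -2.1262 -1.2331] M [-0.3737 -0.496   0.0076] 85.02056744880974 -2.064424575082254
```

Request:
{"method": "step_arm", "body": {"targets": [{"x": 0, "y": 0, "z": 0.1, "wx": 0, "wy": 0, "wz": 0, "grip": 5.0}, {"x": 0, "y": 0, "z": 0, "wx": 0, "wy": 0, "wz": 0, "grip": 5.0}]}}

```text
time: 22.05
position: [0.4681, 0.0107, 0.075]
tcp_rot: [-0.001, -0.199, 0.98, 0.001]
contact_force: [2.9, -0.5, -2.1]
grip_width: 0.658
grasp_force: 85.1
```

```bash
python3 st.py
```

```text
yaw 112.98037119640847 [0.4681 0.0107 0.075 ] F [ 2.8802 -0.4991 -2.1216] M [-0.1055 -0.4684  0.0246] 85.1363351312466 -2.0646242035091142
```

```bash
cat > jar.py <<'E'
from m import *
a=cv2.imread("pics/side0.png",0); c=camera("side"); b=cv2.cvtColor(np.ascontiguousarray(c["pixels"]),cv2.COLOR_RGB2GRAY)
for nm,(v0,v1,u0,u1) in {"jar":(300,316,316,358),"edge":(303,313,320,348),"bracket":(314,340,305,372)}.items():
    t=cv2.resize(a[v0:v1,u0:u1],None,fx=8,fy=8,interpolation=2); w=cv2.resize(b[v0-5:v1+5,u0-5:u1+5],None,fx=8,fy=8,interpolation=2)
    r=cv2.matchTemplate(w,t,cv2.TM_CCOEFF_NORMED); _,m,_,l=cv2.minMaxLoc(r); print(nm,"shift px",(l[0]-40)/8,(l[1]-40)/8,round(m,3))
print("2mm up =",proj(c,[.45,.04,.062])-proj(c,[.45,.04,.06]))
E
python3 jar.py
```

```text
jar shift px 0.375 0.25 0.911
edge shift px 0.875 0.75 0.969
bracket shift px 0.0 0.0 0.995
2mm up = [ 0.0232 -0.7907]
```

Request:
{"method": "step_arm", "body": {"targets": [{"x": 0, "y": 0, "z": 0.15, "wx": 0, "wy": 0, "wz": 0, "grip": 5.0}, {"x": 0, "y": 0, "z": 0, "wx": 0, "wy": 0, "wz": 0, "grip": 5.0}]}}

```text
time: 22.3
position: [0.4683, 0.0105, 0.077]
tcp_rot: [-0.001, -0.199, 0.98, 0.0]
contact_force: [0.7, -1.2, -1.1]
grip_width: 0.654
grasp_force: 85.2
```

```bash
python3 st.py; python3 jar.py
```

```text
yaw 112.98690952857953 [0.4683 0.0105 0.077 ] F [ 0.6817 -1.1739 -1.0617] M [-0.089  -0.1668 -0.0314] 85.1775722176535 -2.064580991895246
jar shift px 0.375 -0.25 0.884
edge shift px 1.125 0.75 0.97
bracket shift px 0.0 0.0 0.995
2mm up = [ 0.0232 -0.7907]
```

Forces dropped to about the cap's own weight, and the jar stayed down (the edge shows no upward shift). The thread has let go, so lift straight up.

Request:
{"method": "step_arm", "body": {"targets": [{"x": 0, "y": 0, "z": 0.3, "wx": 0, "wy": 0, "wz": 0, "grip": 5.0}, {"x": 0, "y": 0, "z": 0.4, "wx": 0, "wy": 0, "wz": 0, "grip": 5.0}, {"x": 0, "y": 0, "z": 0, "wx": 0, "wy": 0, "wz": 0, "grip": 5.0}]}}

```text
time: 22.65
position: [0.4689, 0.0101, 0.0848]
tcp_rot: [0.0, -0.199, 0.98, -0.0]
contact_force: [0.2, -0.9, 0.8]
grip_width: 0.655
grasp_force: 85.4
```

```bash
python3 st.py; python3 jar.py
```

```text
yaw 112.98998341557677 [0.4689 0.0101 0.0848] F [ 0.2284 -0.8942  0.7894] M [-0.1655  0.0485  0.0081] 85.42295472405385 -2.064610231627103
jar shift px 0.375 0.0 0.844
edge shift px 0.125 0.0 0.99
bracket shift px 0.0 0.0 0.996
2mm up = [ 0.0232 -0.7907]
```

Request:
{"method": "step_arm", "body": {"targets": [{"x": 0, "y": 0, "z": 0.8, "wx": 0, "wy": 0, "wz": 0, "grip": 5.0}, {"x": 0, "y": 0, "z": 0.9, "wx": 0, "wy": 0, "wz": 0, "grip": 5.0}, {"x": 0, "y": 0, "z": 0.6, "wx": 0, "wy": 0, "wz": 0, "grip": 5.0}, {"x": 0, "y": 0, "z": 0, "wx": 0, "wy": 0, "wz": 0, "grip": 5.0}, {"x": 0, "y": 0, "z": 0, "wx": 0, "wy": 0, "wz": 0, "grip": 5.0}]}}

```text
time: 23.2
position: [0.4689, 0.0103, 0.1074]
tcp_rot: [0.0, -0.199, 0.98, -0.0]
contact_force: [-0.3, -0.7, -0.9]
grip_width: 0.66
grasp_force: 85.4
```

```bash
python3 st.py; python3 jar.py; python3 - <<'E'
from m import *
c=camera("side")
cv2.imwrite("pics/f1.png",cv2.resize(np.ascontiguousarray(c["pixels"][180:470,120:480,::-1]),None,fx=2.05,fy=2.05,interpolation=2))
E
```

```text
yaw 112.98215935996348 [0.4689 0.0103 0.1074] F [-0.2649 -0.7498 -0.8772] M [-0.0029 -0.0049 -0.0034] 85.39750841155183 -2.0645756015795347
jar shift px 0.375 0.0 0.845
edge shift px 0.0 0.0 0.989
bracket shift px 0.0 0.0 0.996
2mm up = [ 0.0232 -0.7907]
```

View pics/f1.png

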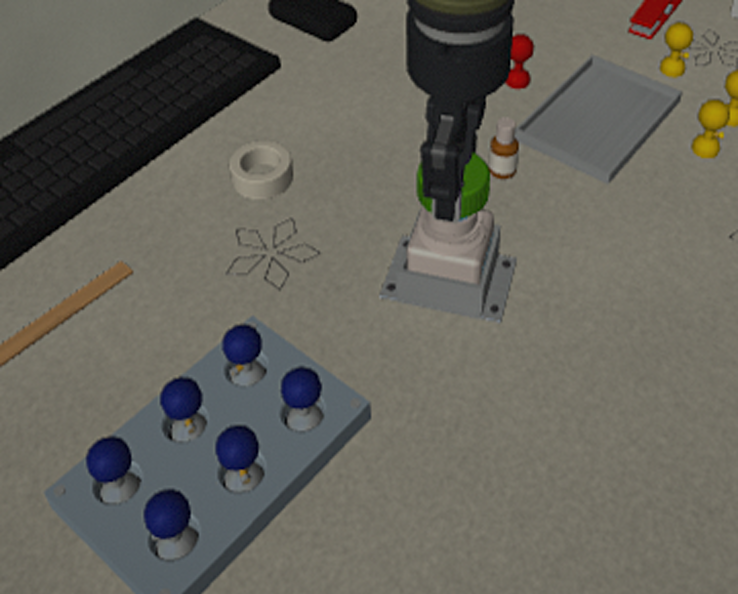

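The cap is held level above the open jar, the jar is down in its bracket, all six electrodes are seated and the tray is empty. One last small rise for a 2 cm gap, then hand in.

Request:
{"method": "step_arm", "body": {"targets": [{"x": 0, "y": 0, "z": 0.3, "wx": 0, "wy": 0, "wz": 0, "grip": 5.0}, {"x": 0, "y": 0, "z": 0, "wx": 0, "wy": 0, "wz": 0, "grip": 5.0}, {"x": 0, "y": 0, "z": 0, "wx": 0, "wy": 0, "wz": 0, "grip": 5.0}]}}

```text
time: 23.6
position: [0.4688, 0.0103, 0.11]
tcp_rot: [-0.0, -0.199, 0.98, 0.0]
contact_force: [0.1, -0.6, -0.8]
grip_width: 0.66
grasp_force: 85.4
```

```bash
python3 -c "
from bench import hand_in
print(hand_in())"
```

```text
the job is handed in; nothing more can be done
None
```

The job is handed in at about 23.6 s: both spares are seated in the empty pockets, the cap was unscrewed about 1.97 rad with the jar still down in its bracket, and the arm holds the cap level about 2 cm above the open jar.

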